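# Index an encoder and lock it in its clamshell test jig

## Task

Get the encoder in the clamshell jig ready for a reading: with the jig's lid still open, turn the encoder by its round boss until its index tab faces the read head squarely; then swing the lid fully shut, take the plain round-knobbed locking pin out of the pin block and push it fully home through the lid's hole into the bore below. A spring under the pin pushes it back out, so finish while still holding the pin down firmly, its collar pressing the lid shut; leave the other pins and everything else on the bench alone.

Things in the scene. Friction and masses are not known exactly. Their poses are not given: they have to be found in the camera images.
- jig: Fixed jig: aluminium base block 220 x 120 x 40 mm (local x -105 to +115, y +-60). Origin on the table surface, z up. In its frame (mm): vertical pin bore at x -63, y 0; encoder's vertical axis at x +15, y 0; lid hinge axis parallel to y at x +100, z 47; read head: grey block 40 x 30, 66 tall, centred at x +15, y +81.
- read_face (a point): Centre of the read head's window, at local x +15, y +66, z 50 mm of the jig; it looks along the jig's -y at the encoder axis.
- encoder (a joint): Turning angle of the encoder about its vertical axis (rad, counterclockwise from above positive): 0 = index tab pointing straight at the read head (jig +y). It starts 0.5 to 1.45 rad counterclockwise of that; stiff to turn (0.05 N m), stays where left, no stop near 0.
- encoder_boss (a point): Point on the encoder's axis, 80 mm above the table. The encoder is a dark round housing (54 mm diameter, 40 to 58 mm above the table) with a plain aluminium boss to grip on top (36 mm diameter, 58 to 94 mm above the table). The frame turns with the encoder: its y axis points from the axis to the tab.
- encoder_tab (a point): Outer end of the encoder's index tab, a small dark steel block 12 mm wide and 10 mm high sticking 9 mm out of the housing's side, 36 mm from the axis, 50 mm above the table.
- lid: Lid: steel frame 12 mm thick, 104 mm wide, origin on its hinge axis (in its mid-plane), reaching 188 mm along its -x; window 40 to 120 mm from the axis goes over the encoder, solid bar from 120 to 188. Its z is the outer normal: vertical when fully shut (top 53 mm above the table), level when upright. Starts 1.6 to 1.85 rad open. Stiff hinge, stays where left; shut fingertips push it over from behind with about 5 N.
- hinge_axis (a point): Middle of the lid's hinge axis, 47 mm above the table, at local x +100 of the jig; does not move.
- lid_hole (a point): Centre of the mouth of the lid's pin hole (14 mm diameter, through 12 mm), on the bar's upper face 163 mm from the hinge axis. When the lid is shut it lies over the bore, 53 mm above the table.
- bore_mouth (a point): Centre of the mouth of the bore in the base, 14 mm diameter, vertical, 40 mm above the table, slightly chamfered.
- plunger (a joint): Travel (m) of the spring plunger in the bottom of the bore: 0 = up (its top 15 mm above the table), grows as it is pressed down; 0.008 when the pin is fully home. The spring pushes up with about 3 N at first and 8.5 N with the pin fully home; without a push it lifts the pin back up about 8 mm.
- pin: Loose locking pin, 60 to 110 g, upright, 90 mm long. Origin: tip of its shaft, z up along it. Steel shaft 12 mm diameter, 46 mm long, chamfered tip; collar 26 mm diameter from 46 to 50 mm; plain black knob 20 mm diameter from 50 to 90 mm. Starts standing in one hole of the pin block, collar on the block, tip 4 mm above the table. Fully home: collar on the lid, tip 7 mm above the table.
- rack: The fixed grey pin block 170 x 46 x 50 mm high; origin at the centre of its underside; 14 mm holes in a row along its x at -57, 0 and +57 mm, one pin in each, in any order.
- t_drift: Bystander pin with a T-shaped crossbar 46 mm long on top, same shaft and collar, origin at its tip; leave in its hole.
- plug_gauge: Bystander pin with only a low flat cap 26 mm across (no tall knob), same shaft, origin at its tip; leave in its hole.
- screwdriver: Bystander: screwdriver lying right of the jig.
- wrench: Bystander: steel wrench lying at the left, near the robot.
- bearing: Bystander: steel bearing ring, 52 mm diameter, 15 mm high, beyond the jig on the left.
- collar: Bystander: small aluminium ring, 38 mm diameter, 12 mm high, right of the jig.
- oil: Bystander: black bottle 56 mm diameter, 150 mm tall, behind the pin block.
- screw_cup: Bystander: small steel cup 64 mm diameter, 45 mm tall, beyond the jig.

How it is judged:
On the way, in this order (a step that is already met when the one before it is completed fails the run):
1. the encoder's tab faces the read head while the lid is still open (value of joint encoder between -0.14 and 0.14 rad and angle between lid's own z axis and vertical above 1 rad), for 0.2 s.
2. the lid is shut, the encoder still facing the read head (value of joint encoder between -0.14 and 0.14 rad and angle between lid's own z axis and vertical below 0.04 rad), for 0.2 s.
3. the pin has gone through the lid into the bore (horizontal distance between pin and bore_mouth below 0.004 m and angle between pin's own z axis and vertical below 0.07 rad and angle between lid's own z axis and vertical below 0.04 rad and height (world z) of pin below 0.03 m), for 0.1 s.
At the end, for the whole second after the job is handed in: Robot still pressing the pin (over 3 N); pin upright (4 deg) in the bore (within 4 mm), tip within 2.5 mm of fully home, plunger down 5.5 mm or more, collar pressing the lid with over 1.5 N, lid shut within 0.02 rad, encoder tab within 8 deg of the read head (value of joint encoder between -0.14 and 0.14 rad and angle between lid's own z axis and vertical below 0.02 rad and horizontal distance between pin and bore_mouth below 0.004 m and angle between pin's own z axis and vertical below 0.07 rad and height (world z) of pin below 0.0095 m and value of joint plunger above 0.0055 m and contact force between pin and lid above 1.5 N and contact force between any of the fingers, the arm and pin above 3 N and linear speed of pin below 0.02 m/s); the arm keeps its last pose, push and grip.
It fails at once if another pin, tool or loose part was disturbed (moved more than 2 to 3 cm) (distance of any of t_drift, plug_gauge from where it was at the start of the episode above 0.02 m or distance of any of screwdriver, wrench, bearing, collar, oil, screw_cup from where it was at the start of the episode above 0.03 m).
It also fails if it takes over 72 s, if anything falls off the work surface, if the arm or the gripper's body presses on something with over 40 N, if the wrist force passes 120 N, or if a joint passes its speed limit or range.

## Robot

A 6-joint arm with a two-finger parallel gripper is mounted at the origin on the work surface. World frame = base frame: x ahead of the robot, y to its left, z up, the work surface at z = 0. Lengths are in m, angles in rad, forces in N, time in s.
With the tool pointing down it reaches from about 0.275 to 0.85 m from the base axis. Payload 19 kg.
Tool frame: the origin (TCP) lies midway between the tips of the shut fingers; the grasp point (between the pads) lies 19 mm behind it; x points along the fingers, y is the direction in which the jaws open and shut, and the axes are right-handed (so a half turn about x gives the same grasp; the last joint's range is limited). The gripper opens to 85 mm and grips with 20 to 120 N. Pads are 22 mm wide; open, the fingers measure 114 mm over their backs; the gripper's body (76 mm by 85 mm) begins 54 mm behind the grasp point. The pads swing forward as they close: fully open they stand 13 mm farther back than shut.
Start: joints at [-1.246, 0.15, 1.437, -0, 1.554, -0.134], TCP at [0.255, -0.516, 0.211] pointing down, gripper open.
Joint ranges: [-2.8, 2.8], [-0.68, 2.1], [0.12, 2.68], [-1.39, 4.53], [0.16, 2.79], [-2.81, 2.81]. Speed limits (rad/s): [1.89, 1.89, 2.22, 3.01, 3.01, 3.01].

## Interface

Orientations are given as a rotation vector (axis times angle).
In Python, from plant import telemetry, optics, order gives the robot as it stands.
- The arm moves only by the tool apply_moves, never from a script. Its argument "increments" is a list of rows, each a list of 6 numbers: the shift along the tool's x, y, z in m, then the turn, a rotation vector about the tool's x, y, z in degrees. A call has 1 to 12 rows; each row shifts and turns the commanded pose from where the row before left it, along the tool's axes as they then stand; what a row does not reach is not made up. A row lasts 1/10 s, in which the tool goes at most 50 mm and 8.59 degrees, less where a joint would pass 70% of its speed; a pose out of reach is approached as far as the arm can. A call with a gripper value outside its range is refused whole. "grip" is the finger opening in m, from 0 to 0.0854, set as the call begins (left out, the last holds). The fingers move at their own pace and stop on an object; "force" is the grip in N (left out, the last holds). Time passes only in rows, so rows that do not move let the fingers close. It gives the time, the measured TCP pose, the force and the opening at its end, in the units of the state.
- telemetry.observe(): the state, without advancing time (a new reading comes with each control period).
- optics.camera(name): name is "side" or "top" or "wrist"; returns a dict with "image" (420x560x3 uint8, red, green, blue), "z_map" (420x560 float32, m along the optical axis (not along the pixel's ray), 0 where there is no reading), "K" (3x3 intrinsics, pixels), "rvec" (rotation vector, rad) and "tvec" (3), from world to camera coordinates, as OpenCV has them. Camera axes: x right, y down, z forward; pixel columns grow to the right and rows downward; lengths in m; the calibration is good to about 2 mm. A picture is of the moment at which its call begins.
- order.hand_in(): hands the job in, once; it reports no verdict.
The state is a dict: "t": time; "q": joint angles; "joint_velocities": joint speeds; "joint_efforts": joint torques, N m; "tool_pos": TCP position; "ee_rot": TCP orientation; "contact_force": force on the tool from outside, world axes, zero at the start; "wrist_torque": the same for the moment, N m; "gripper_width": finger opening in m.
Only numpy, scipy, OpenCV 4.12 (cv2) and the standard library are available. Lean on these libraries where they do the work, as an engineer would, in place of code of your own. Each camera call takes 0.05 s, during which the arm holds its last target. There are 200 camera calls.

## Working session

There is one attempt and no reset: what is moved stays moved. The work goes in short steps, Python scripts to look and compute and a tool call to move; the robot and the scene stay as the last step left them, time stands still between calls to the robot, and variables do not carry over. Pictures are saved under pics/ and viewed, about 8 in all and at most 12, crops included, and the job is handed in when it is done.

Besides the shell and the picture viewer there is one more tool, called in YAML: its name, and indented under it one key for each argument. apply_moves: Moves the arm, as the interface text tells. Its arguments: {"type":"object","properties":{"increments":{"type":"array","items":{"type":"array","items":{"type":"number"}}},"grip":{"type":"number"},"force":{"type":"number"}},"required":["increments"]}

```bash
mkdir -p pics; ls; cat > h.py <<'E'
import numpy as np, cv2, sys
from plant import telemetry, optics, order
from scipy.spatial.transform import Rotation as R
def cam(n,save=None):
    c=optics.camera(n); c['R']=R.from_rotvec(np.ravel(c['rvec'])).as_matrix(); c['t']=np.ravel(c['tvec'])
    if save: cv2.imwrite('pics/'+save,c['image'][:,:,::-1])
    return c
def ray(c,u,v):
    d=np.linalg.inv(c['K'])@np.array([u,v,1.0]); return -c['R'].T@c['t'], c['R'].T@d
def onplane(c,u,v,z):
    o,d=ray(c,u,v); return o+d*(z-o[2])/d[2]
def cloud(c):
    z=c['z_map']; v,u=np.mgrid[:z.shape[0],:z.shape[1]]
    p=np.stack([u,v,np.ones_like(u)],-1)@np.linalg.inv(c['K']).T*z[...,None]
    return (p-c['t'])@c['R']   # HxWx3 world
def proj(c,P):
    p=c['R']@np.asarray(P)+c['t']; q=c['K']@p; return q[:2]/q[2]
def st():
    s=telemetry.observe(); return s
E
python3 - <<'E'
from h import *
s=st(); print(s)
a=cam('top','top0.png'); b=cam('side','side0.png')
for c in (a,b): print(c['K'][0],-c['R'].T@c['t'],c['R'][2])
E
```

```text
pics
{'t': 0.0, 'q': array([-1.24600630e+00,  1.50979139e-01,  1.43803193e+00,  1.67823345e-05,
        1.55380672e+00, -1.33985809e-01]), 'joint_velocities': array([ 0.00089431,  0.00073624,  0.00068799, -0.00190591,  0.00146175,
        0.00062742]), 'joint_efforts': array([ 1.41636006e-04, -7.13035655e+01, -5.70869315e+01, -8.18401168e-05,
        8.74084770e-03, -3.16558385e-05]), 'tool_pos': array([ 0.25454543, -0.5152818 ,  0.21017894]), 'ee_rot': array([ 1.96681489,  0.46050352, -1.96701687]), 'contact_force': array([ 1.18961283,  0.83472335, -0.72984872]), 'wrist_torque': array([ 0.01484429,  0.10001724, -0.0606315 ]), 'gripper_width': 0.08548289852188885}
[383.52049707   0.         279.01753511] [ 0.41724605 -0.02194422  1.12532478] [ 0.09078007  0.0177123  -0.99571344]
[446.11926354   0.         269.91704183] [0.24785605 0.92912414 0.78479941] [ 0.23787723 -0.76783288 -0.59485048]
```

View pics/top0.png

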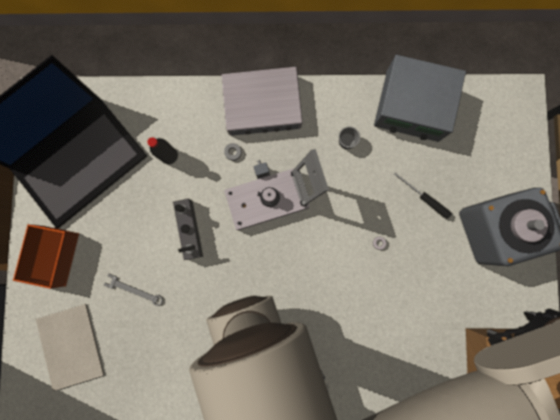

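View pics/side0.png

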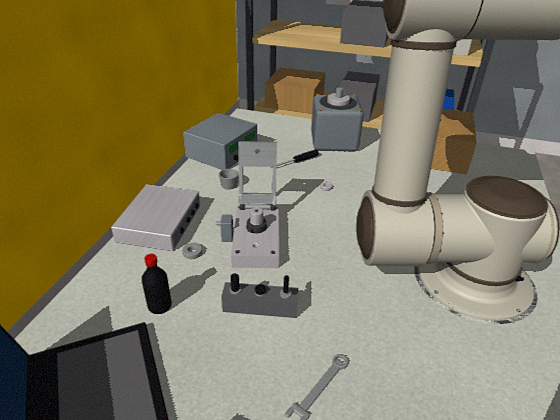

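The top view shows the jig at about (265,198), with its hinge on the right and the read head at (262,170). The pin block is at (187,230): the T-drift is at its near end (190,249), the flat cap is in the middle, and the tall knob is at the far end (180,208). The side view agrees, with the knob at (235,283).

```bash
python3 - <<'E'
from h import *
c=cam('top'); P=cloud(c); im=c['image'].astype(int)
v,u=np.mgrid[:420,:560]
def sel(u0,u1,v0,v1,z0,z1): return (u>u0)&(u<u1)&(v>v0)&(v<v1)&(P[...,2]>z0)&(P[...,2]<z1)
m=sel(215,330,150,240,.034,.046); r=cv2.minAreaRect(P[m][:,:2].astype(np.float32)*1000); print('jig',m.sum(),r,cv2.boxPoints(r).round())
m=sel(250,285,150,215,.085,.10); print('boss',m.sum(),P[m].mean(0),P[m].min(0),P[m].max(0))
m=sel(245,275,155,180,.055,.075); print('head',m.sum(),P[m].mean(0),cv2.minAreaRect(P[m][:,:2].astype(np.float32)*1000))
m=sel(170,205,195,262,.045,.055); r=cv2.minAreaRect(P[m][:,:2].astype(np.float32)*1000); print('rack',m.sum(),r,cv2.boxPoints(r).round())
m=sel(165,210,190,262,.06,.12); 
n,l,s,ce=cv2.connectedComponentsWithStats(m.astype(np.uint8))
for i in range(1,n): print(s[i],P[l==i].mean(0),P[l==i][:,2].max())
m=sel(285,335,145,215,.06,.3); print('lid',m.sum(),P[m].min(0),P[m].max(0))
h=P[m]; i=h[:,2].argsort()[-30:]; print(h[i].mean(0))
w=cam('wrist','w0.png'); print(-w['R'].T@w['t'],w['R'][2],w['K'])
E
```

```text
jig 2602 ((568.7149658203125, 34.150367736816406), (127.71005249023438, 219.46417236328125), 17.504362106323242) [[475. 120.]
 [541. -90.]
 [663. -51.]
 [597. 158.]]
boss 134 [0.56758872 0.02323363 0.09412525] [0.55135871 0.00750241 0.08554463] [0.58510654 0.04044293 0.0981991 ]
head 161 [0.64488837 0.04707326 0.06521949] ((650.9420166015625, 49.1218376159668), (44.80581283569336, 39.31180953979492), 16.05910301208496)
rack 775 ((476.56207275390625, 259.1600646972656), (170.11102294921875, 48.09202575683594), 12.536443710327148) [[388. 264.]
 [399. 217.]
 [565. 254.]
 [554. 301.]]
[175 204  10   8  62] [0.53116603 0.2681891  0.08808149] 0.09799908056918673
[181 224   9   9  66] [0.47626965 0.25872766 0.06413094] 0.06917339393893385
[179 245  17   8  76] [0.42042408 0.24586135 0.08642558] 0.09267892285751057
lid 1018 [ 0.54410086 -0.12372275  0.06097788] [ 0.65697435 -0.04174158  0.23367518]
[ 0.60777037 -0.09865378  0.23218751]
[ 0.32806223 -0.47806644  0.37352251] [-0.28410431 -0.13956885 -0.94858067] [[312.67759802   0.         283.13375688]
 [  0.         312.67759802 215.73556232]
 [  0.           0.           1.        ]]
```

```bash
cat >> h.py <<'E'
JX=np.array([.301,-.954,0]); JX/=np.linalg.norm(JX); JY=np.array([-JX[1],JX[0],0]); ENC=np.array([.5705,.0242,0])
def toolR(jaw):  # tool down, y axis along horizontal dir jaw
    x=np.array([0,0,-1.]); y=jaw/np.linalg.norm(jaw); return np.stack([x,y,np.cross(x,y)],1)
def plan(pos,Rt=None):
    s=st(); R0=R.from_rotvec(s['ee_rot']).as_matrix(); d=R0.T@(np.asarray(pos)-s['tool_pos'])
    print('t',round(s['t'],2),'pos',s['tool_pos'].round(4),'q',s['q'].round(2),'F',s['contact_force'].round(1),'w',round(s['gripper_width'],4))
    print('shift mm',(d*1e3).round(1),'len',round(np.linalg.norm(d)*1e3,1))
    if Rt is not None: print('turn deg (after shift)',np.degrees(R.from_matrix(R0.T@Rt).as_rotvec()).round(2))
E
python3 - <<'E'
from h import *
s=st(); R0=R.from_rotvec(s['ee_rot']).as_matrix(); print(R0.round(3))
w=cam('wrist'); o=-w['R'].T@w['t']; print('cam in tool',R0.T@(o-s['tool_pos']), 'cam axes in tool\n',(R0.T@w['R'].T).round(3))
for sg in (1,-1): plan(ENC+[0,0,.23],toolR(sg*JY))
E
```

```text
[[-0.     0.443 -0.897]
 [ 0.001 -0.897 -0.443]
 [-1.    -0.001 -0.   ]]
cam in tool [-0.16317989 -0.00103608 -0.08243511] cam axes in tool
 [[-0.    -0.317  0.949]
 [ 1.    -0.     0.   ]
 [ 0.     0.949  0.317]]
t 0.25 pos [ 0.2546 -0.5154  0.2105] q [-1.25  0.15  1.44  0.    1.55 -0.13] F [-0.6  1.6  0.1] w 0.0856
shift mm [ -19.2 -343.9 -522.2] len 625.6
turn deg (after shift) [-8.123e+01 -3.000e-02  3.000e-02]
t 0.25 pos [ 0.2546 -0.5154  0.2105] q [-1.25  0.15  1.44  0.    1.55 -0.13] F [-0.6  1.6  0.1] w 0.0856
shift mm [ -19.2 -343.9 -522.2] len 625.6
turn deg (after shift) [9.877e+01 3.000e-02 3.000e-02]
```

apply_moves:
  increments:
    - [-0.04,0,0,0,0,0]
    - [-0.04,-0.02,-0.02,0,0,0]
    - [0,-0.027,-0.042,0,0,0]
    - [0,-0.027,-0.042,0,0,0]
    - [0,-0.027,-0.042,0,0,0]
    - [0,-0.027,-0.042,0,0,0]
    - [0,-0.027,-0.042,0,0,0]
    - [0,-0.027,-0.042,0,0,0]
    - [0,-0.027,-0.042,0,0,0]
    - [0,-0.027,-0.042,0,0,0]
    - [0,-0.027,-0.042,0,0,0]
    - [0,-0.027,-0.042,0,0,0]

```text
t: 1.45
tool_pos: [0.5213, -0.0586, 0.2909]
ee_rot: [1.967, 0.459, -1.966]
contact_force: [1.2, -1.2, 0.3]
gripper_width: 0.0852
```

apply_moves:
  increments:
    - [0,-0.027,-0.042,0,0,0]
    - [0,-0.027,-0.04,0,0,0]
    - [0,0,0,-8.1,0,0]
    - [0,0,0,-8.1,0,0]
    - [0,0,0,-8.1,0,0]
    - [0,0,0,-8.1,0,0]
    - [0,0,0,-8.1,0,0]
    - [0,0,0,-8.1,0,0]
    - [0,0,0,-8.1,0,0]
    - [0,0,0,-8.1,0,0]
    - [0,0,0,-8.1,0,0]
    - [0,0,0,-8.1,0,0]

```text
t: 2.65
tool_pos: [0.5703, 0.0241, 0.2907]
ee_rot: [0.98, 1.339, -0.98]
contact_force: [0.3, -0.0, 0.4]
gripper_width: 0.0852
```

```bash
python3 - <<'E'
from h import *
plan(ENC+[0,0,.17],toolR(JY))
E
```

```text
t 2.65 pos [0.5703 0.0241 0.2907] q [-0.09  0.13  1.3   0.    1.71 -0.4 ] F [ 0.3 -0.   0.4] w 0.0852
shift mm [120.7   0.3  -0. ] len 120.7
turn deg (after shift) [ 0.11 -0.01  0.01]
```

apply_moves:
  increments:
    - [0.04,0,0,0,0,0]
    - [0.04,0,0,0,0,0]
    - [0.03,0,0,0,0,0]
    - [0,0,0,0,0,0]

```text
t: 3.05
tool_pos: [0.5685, 0.0242, 0.1769]
ee_rot: [0.982, 1.343, -0.988]
contact_force: [-0.1, 0.3, 0.4]
gripper_width: 0.0856
```

```bash
python3 - <<'E'
from h import *
w=cam('wrist','w1.png'); print(proj(w,ENC+[0,0,.094]),proj(w,ENC+[0,0,.058]),proj(w,ENC+JY*.066+[0,0,.05]))
P=cloud(w)
v,u=np.mgrid[:420,:560]
m=(P[...,2]>.088)&(P[...,2]<.1)&(np.linalg.norm(P[...,:2]-ENC[:2],axis=-1)<.03)
print('boss',m.sum(),cv2.minEnclosingCircle(P[m][:,:2].astype(np.float32)*1000),np.median(P[m][:,2]))
m=(P[...,2]>.045)&(P[...,2]<.058)
print('tabish');r=np.linalg.norm(P[...,:2]-ENC[:2],axis=-1);k=m&(r>.029)&(r<.04)
d=P[k]-ENC; an=np.degrees(np.arctan2(d@-JX,d@JY)); print(k.sum(),np.histogram(an,36,(-180,180)))
E
```

```text
[285.03533139 217.10144074] [285.01824057 204.88685325] [353.5269899  202.36216498]
boss 1384 ((569.162353515625, 26.588884353637695), 17.923336029052734) 0.09393881678533796
tabish
191 (array([ 0,  0,  0,  0,  0,  0,  0,  0,  0,  0,  0,  0,  0,  0,  0,  0,  0,
        0,  0,  0,  0,  0,  0, 62, 71, 18,  7, 12, 12,  5,  4,  0,  0,  0,
        0,  0]), array([-180., -170., -160., -150., -140., -130., -120., -110., -100.,
        -90.,  -80.,  -70.,  -60.,  -50.,  -40.,  -30.,  -20.,  -10.,
          0.,   10.,   20.,   30.,   40.,   50.,   60.,   70.,   80.,
         90.,  100.,  110.,  120.,  130.,  140.,  150.,  160.,  170.,
        180.]))
```

View pics/w1.png

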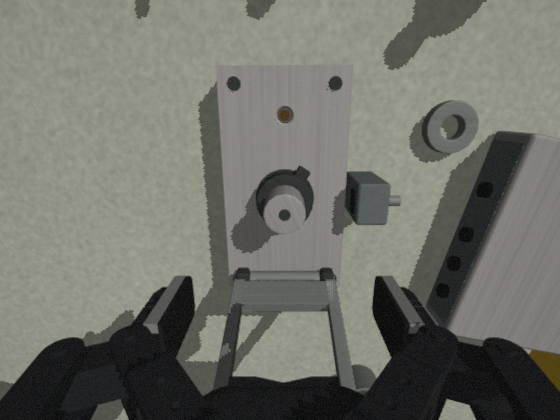

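The wrist view shows the boss top at (285,215), the index tab at (303,173), the bore at (285,115) and the read head at (368,198). So the tab is about 60° counterclockwise of the head.

```bash
python3 - <<'E'
from h import *
w=cam('wrist'); P=cloud(w); im=w['image'].astype(int)
v,u=np.mgrid[:420,:560]
m=(abs(P[...,2]-.04)<.003)&(u>200)&(u<360)&(v<270)
r=cv2.minAreaRect(P[m][:,:2].astype(np.float32)*1000); print('jig',r)
# bore: dark/brown blob
b=cv2.inRange(w['image'],(0,0,0),(255,255,255))
sat=im.max(2)-im.min(2); k=(u>270)&(u<300)&(v>100)&(v<130)&((sat>30)|(im.sum(2)<300)); print('bore',k.sum(),u[k].mean(),v[k].mean(),onplane(w,u[k].mean(),v[k].mean(),.038))
B=onplane(w,u[k].mean(),v[k].mean(),.038)
mm=(P[...,2]>.088)&(P[...,2]<.1)&(np.linalg.norm(P[...,:2]-ENC[:2],axis=-1)<.03)
c,_=cv2.minEnclosingCircle(P[mm][:,:2].astype(np.float32)); C=np.array([*c,0])
d=(C-B); print('enc->bore',np.linalg.norm(d[:2]),'jx from it',d[:2]/np.linalg.norm(d[:2]),'angle',np.degrees(np.arctan2(d[1],d[0])))
jx=d.copy();jx[2]=0;jx/=np.linalg.norm(jx);jy=np.array([-jx[1],jx[0],0])
dark=(im.sum(2)<200)&(P[...,2]>.048)&(P[...,2]<.059)
rr=np.linalg.norm(P[...,:2]-C[:2],axis=-1); t=dark&(rr>.0295)&(rr<.04); t&=(u>285)
print('tab px',u[t].mean(),v[t].mean(),t.sum(),np.median(P[t][:,2])); q=P[t].mean(0)-C; print('tab ang',np.degrees(np.arctan2(-q@jx,q@jy)),np.linalg.norm(q[:2]))
hm=(abs(P[...,2]-.066)<.004)&(u>335)&(u<395)&(v>160)&(v<230); print('head',cv2.minAreaRect(P[hm][:,:2].astype(np.float32)*1000), 'C',C)
m=(P[...,2]>.12)&(P[...,2]<.3)&(v>270)&(u>225)&(u<345)
print('lid?',m.sum(), np.percentile(P[m],[2,98],axis=0) if m.sum() else '')
cv2.imwrite('pics/tabcrop.png',cv2.resize(w['image'][150:260,230:400,::-1],None,fx=4,fy=4,interpolation=cv2.INTER_CUBIC))
E
```

```text
jig ((570.660400390625, 46.69776153564453), (134.7413787841797, 202.07664489746094), 17.405153274536133)
bore 217 283.2764976958525 113.35483870967742 [0.54617099 0.10157172 0.038     ]
enc->bore 0.07846667097636606 jx from it [ 0.29369039 -0.9559006 ] angle -72.92097584153701
tab px 300.69662921348316 170.5505617977528 89 0.054844708462135495
tab ang 59.84187831506939 0.03256867830426181
head ((646.24072265625, 50.92840576171875), (30.199352264404297, 39.401878356933594), 16.64313316345215) C [0.56921589 0.02656538 0.        ]
lid? 5968 [[ 0.55341721 -0.08757056  0.12409565]
 [ 0.64504823  0.04043832  0.28701214]]
```

View pics/tabcrop.png

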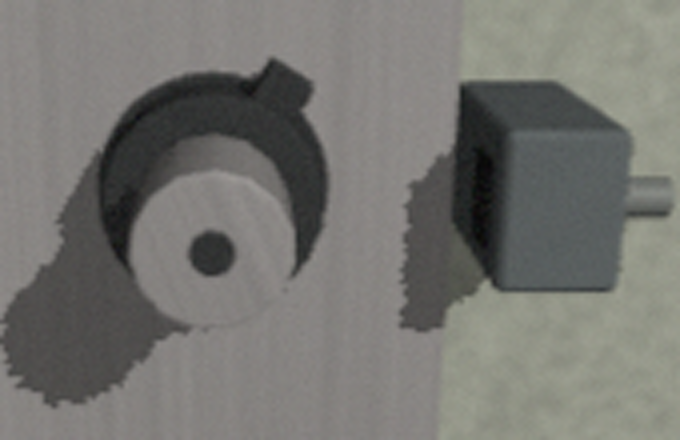

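The crop shows the outer edge of the tab running from (275,58) to (313,90), which is (298.8,164.5) to (308.3,172.5) in the full image.

```bash
sed -i 's/^JX=.*$/a_=np.radians(-72.75); JX=np.array([np.cos(a_),np.sin(a_),0]); JY=np.array([-JX[1],JX[0],0]); ENC=np.array([.5692,.0264,0]); BORE=ENC-.078*JX/' h.py
python3 - <<'E'
from h import *
w=cam('wrist')
for p in ((298.8,164.5),(308.3,172.5)):
    print((onplane(w,*p,.055)-ENC).round(4))
q=(onplane(w,298.8,164.5,.055)+onplane(w,308.3,172.5,.055))/2-ENC; th=np.arctan2(-q@JX,q@JY); print('tip ang',np.degrees(th),np.linalg.norm(q[:2]))
th=np.radians(60.5)
print(BORE)
c,s=np.cos(th),np.sin(th)
for th in np.radians([60.5]):
  for ax in (JX,-JX,JY,-JY):
    j=np.array([c*ax[0]-s*ax[1],s*ax[0]+c*ax[1],0]); plan(ENC+[0,0,.063],toolR(j))
E
```

```text
[0.0053 0.0364 0.055 ]
[0.0162 0.0319 0.055 ]
tip ang 55.27438300860732 0.035805150109718215
[0.54606976 0.10089156 0.        ]
t 3.2 pos [0.571  0.024  0.1827] q [-0.09  0.15  1.49  0.    1.5  -0.39] F [ 0.  -0.   0.7] w 0.0853
shift mm [119.7  -1.2  -2.9] len 119.8
turn deg (after shift) [ 2.953e+01  1.000e-02 -1.100e-01]
t 3.2 pos [0.571  0.024  0.1827] q [-0.09  0.15  1.49  0.    1.5  -0.39] F [ 0.  -0.   0.7] w 0.0853
shift mm [119.7  -1.2  -2.9] len 119.8
turn deg (after shift) [-1.5047e+02  1.5000e-01  1.0000e-02]
t 3.2 pos [0.571  0.024  0.1827] q [-0.09  0.15  1.49  0.    1.5  -0.39] F [ 0.  -0.   0.7] w 0.0853
shift mm [119.7  -1.2  -2.9] len 119.8
turn deg (after shift) [-60.47   0.09  -0.07]
t 3.2 pos [0.571  0.024  0.1827] q [-0.09  0.15  1.49  0.    1.5  -0.39] F [ 0.  -0.   0.7] w 0.0853
shift mm [119.7  -1.2  -2.9] len 119.8
turn deg (after shift) [ 1.1953e+02 -9.0000e-02 -1.0000e-01]
```

apply_moves:
  increments:
    - [0,-0.001,-0.003,0,0,0]
    - [0.03,0,0,0,0,0]
    - [0.03,0,0,0,0,0]
    - [0.03,0,0,0,0,0]
    - [0.02,0,0,0,0,0]
    - [0.011,0,0,0,0,0]
    - [0,0,0,0,0,0]
  grip: 0.056

```text
t: 3.9
tool_pos: [0.5684, 0.0268, 0.0597]
ee_rot: [0.984, 1.338, -0.984]
contact_force: [0.3, 0.0, -0.0]
gripper_width: 0.0558
```

apply_moves:
  increments:
    - [0,0,0,0,0,0]
    - [0,0,0,0,0,0]
    - [0,0,0,0,0,0]
    - [0,0,0,0,0,0]
    - [0,0,0,0,0,0]
    - [0,0,0,0,0,0]
    - [0,0,0,0,0,0]
    - [0,0,0,0,0,0]
  grip: 0.02
  force: 50

```text
t: 4.7
tool_pos: [0.5683, 0.0263, 0.0618]
ee_rot: [0.984, 1.336, -0.984]
contact_force: [-11.4, -3.5, 13.0]
gripper_width: 0.0333
```

apply_moves:
  increments:
    - [-0.001,-0.001,0,5.5,0,0]
    - [0,0,0,5.5,0,0]
    - [0,0,0,5.5,0,0]
    - [0,0,0,5.5,0,0]
    - [0,0,0,5.5,0,0]
    - [0,0,0,5.5,0,0]
    - [0,0,0,5.5,0,0]
    - [0,0,0,5.5,0,0]
    - [0,0,0,5.5,0,0]
    - [0,0,0,5.5,0,0]
    - [0,0,0,0,0,0]
    - [0,0,0,0,0,0]

```text
t: 5.9
tool_pos: [0.5695, 0.0261, 0.0621]
ee_rot: [1.679, 0.819, -1.671]
contact_force: [14.2, -2.8, -12.1]
gripper_width: 0.0335
```

```bash
python3 - <<'E'
from h import *
w=cam('wrist','w2.png'); s=cam('top')
print(proj(w,ENC+.036*JY+[0,0,.055]),proj(w,ENC+.066*JY+[0,0,.05]),proj(w,ENC+[0,0,.058]))
R0=R.from_rotvec(st()['ee_rot']).as_matrix(); print(np.degrees(np.arctan2(R0[1,1],R0[0,1]))-17.25)
E
```

```text
[319.35619769 209.66630291] [350.53911338 165.18411079] [283.22615717 258.87610934]
-54.97851150530912
```

View pics/w2.png

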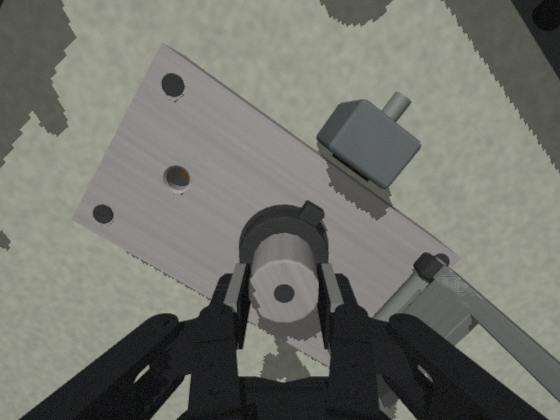

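The boss is in the grip and the tab is now at about (313,209), pointing towards the head. Next I'll measure the tab tip precisely.

```bash
python3 - <<'E'
from h import *
w=cam('wrist'); cv2.imwrite('pics/w2c.png',cv2.resize(w['image'][185:265,230:350,::-1],None,fx=6,fy=6,interpolation=cv2.INTER_CUBIC))
P=cloud(w); d=P-ENC; r=np.linalg.norm(d[...,:2],axis=-1); an=np.degrees(np.arctan2(-d@JX,d@JY))
m=(P[...,2]>.0505)&(P[...,2]<.059)&(r>.0295)&(r<.038); print(m.sum(),np.percentile(an[m],[0,10,50,90,100]),an[m].mean())
for z in (.055,): 
  for p in ((313,203),(324,210)): 
    q=onplane(w,*p,z)-ENC; print(q.round(4),np.degrees(np.arctan2(-q@JX,q@JY)))
E
```

```text
272 [-8.31426345 -4.98938884  3.63117938 12.10347499 14.09332107] 3.6564393575733125
[0.0338 0.0161 0.055 ] 8.210413668288357
[0.0364 0.0089 0.055 ] -3.504473700851922
```

View pics/w2c.png

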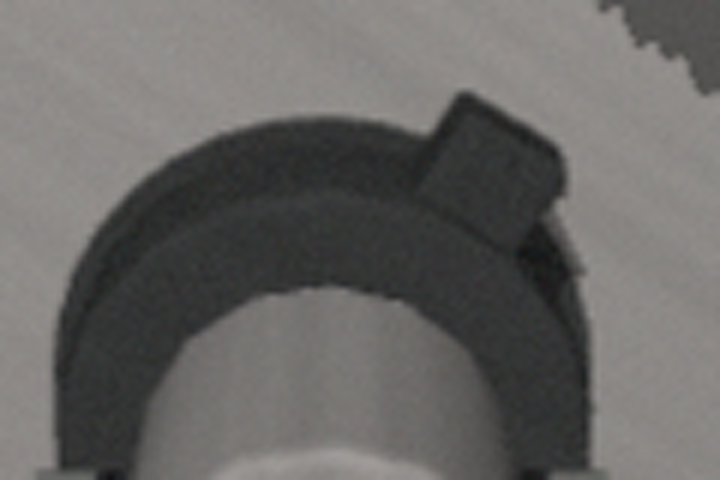

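apply_moves:
  increments:
    - [0,0,0,3.4,0,0]
    - [0,0,0,0,0,0]
    - [0,0,0,0,0,0]

```text
t: 6.35
tool_pos: [0.5696, 0.026, 0.0621]
ee_rot: [1.719, 0.777, -1.711]
contact_force: [15.4, -0.8, -12.5]
gripper_width: 0.0334
```

```bash
cat >> h.py <<'E'
def tab(w):
    P=cloud(w); d=P-ENC; r=np.linalg.norm(d[...,:2],axis=-1); an=np.degrees(np.arctan2(-d@JX,d@JY))
    m=(P[...,2]>.0505)&(P[...,2]<.059)&(r>.0295)&(r<.038)&(abs(an)<40); print('tab',m.sum(),np.percentile(an[m],[0,10,50,90,100]).round(1),an[m].mean())
E
python3 - <<'E'
from h import *
w=cam('wrist'); tab(w)
E
```

```text
tab 269 [-12.3  -8.2   0.5   8.4  10.6] 0.17750802838776006
```

apply_moves:
  increments:
    - [0,0,0,0,0,0]
    - [0,0,0,0,0,0]
    - [0,0,0,0,0,0]
    - [0,0,0,0,0,0]
    - [-0.01,0,0,0,0,0]
    - [-0.05,0,0,0,0,0]
    - [-0.05,0,0,0,0,0]
    - [-0.05,0,0,0,0,0]
    - [-0.05,0,0,0,0,0]
  grip: 0.056

```text
t: 7.3
tool_pos: [0.5669, 0.0264, 0.274]
ee_rot: [1.716, 0.779, -1.714]
contact_force: [1.0, -0.4, -0.1]
gripper_width: 0.056
```

```bash
python3 - <<'E'
from h import *
w=cam('wrist'); tab(w)
c=cam('top'); P=cloud(c)
# lid points: near hinge plane
d=P-(ENC+.085*JX); a=d@JX; b=d@JY
m=(abs(b)<.055)&(a>-.02)&(a<.12)&(P[...,2]>.07)&(P[...,2]<.25)
print(m.sum())
for lo in np.arange(.07,.25,.03):
    k=m&(P[...,2]>lo)&(P[...,2]<lo+.03)
    if k.sum(): print(lo.round(2),k.sum(),np.percentile(a[k],[5,50,95]).round(4),np.percentile(b[k],[2,98]).round(4))
plan(ENC)
E
```

```text
tab 60 [-11.   -8.7  -0.2   7.8  10.3] -0.22501250787736168
752
0.07 126 [0.0037 0.0102 0.0176] [-0.0533  0.0141]
0.1 21 [0.0114 0.0157 0.0236] [-0.0535 -0.0437]
0.13 22 [0.0188 0.0227 0.0299] [-0.0534 -0.0431]
0.16 129 [0.0273 0.0308 0.0339] [-0.0532  0.0223]
0.19 179 [0.0341 0.0382 0.0419] [-0.0531  0.0341]
0.22 275 [0.0419 0.048  0.0549] [-0.052   0.0476]
t 7.4 pos [0.5689 0.0263 0.279 ] q [-0.09  0.12  1.34  0.    1.67  0.63] F [0.9 0.1 0.8] w 0.0558
shift mm [278.9  -2.2   1.5] len 279.0
```

The tab is now at about 0° and released. Next I move behind the lid with the fingers shut.

apply_moves:
  increments:
    - [-0.01,0,0,-8.35,0,0]
    - [0,0,0,-8.35,0,0]
    - [0,0,0,-8.35,0,0]
    - [0,0,0,-8.35,0,0]
    - [0,0,0,-8.35,0,0]
    - [0,0,0,-8.35,0,0]
    - [0,0,0,-8.35,0,0]
    - [0,0,0.047,0,0,0]
    - [0,0,0.047,0,0,0]
    - [0,0,0.047,0,0,0]
    - [0,0,0.047,0,0,0]
    - [0,0,0,0,0,0]
  grip: 0

```text
t: 8.6
tool_pos: [0.6239, -0.1581, 0.2801]
ee_rot: [0.986, 1.336, -0.988]
contact_force: [-0.7, 0.7, -0.2]
gripper_width: 0.0001
```

```bash
python3 - <<'E'
from h import *
H=ENC+.085*JX
plan(H+.10*JX+[0,0,.19],toolR(JY))
def c(th,r=.150): return np.array([-r*np.cos(th)+.006*np.sin(th)+.011, .047+r*np.sin(th)+.006*np.cos(th)])*1e3
print('from approach a=100,z=190')
prev=np.array([100,190.])
for th in np.arange(1.9,-.01,-.1): p=c(max(th,0)); print(round(th,2),p.round(0),'d(down,JX)',(prev[1]-p[1]).round(1),(p[0]-prev[0]).round(1)); prev=p
E
```

```text
t 8.6 pos [ 0.6239 -0.1581  0.2801] q [-0.37  0.29  1.14 -0.    1.72 -0.67] F [-0.7  0.7 -0.2] w 0.0001
shift mm [90.1  2.5 -7.4] len 90.4
turn deg (after shift) [-0.16  0.01  0.08]
from approach a=100,z=190
1.9 [ 65. 187.] d(down,JX) 3.0 -34.8
1.8 [ 51. 192.] d(down,JX) -4.7 -14.2
1.7 [ 36. 195.] d(down,JX) -3.3 -14.6
1.6 [ 21. 197.] d(down,JX) -1.8 -14.9
1.5 [  6. 197.] d(down,JX) -0.3 -15.0
1.4 [ -9. 196.] d(down,JX) 1.2 -15.0
1.3 [-23. 193.] d(down,JX) 2.7 -14.8
1.2 [-38. 189.] d(down,JX) 4.2 -14.4
1.1 [-52. 183.] d(down,JX) 5.6 -13.9
1.0 [-65. 176.] d(down,JX) 6.9 -13.3
0.9 [-78. 168.] d(down,JX) 8.2 -12.5
0.8 [-89. 159.] d(down,JX) 9.4 -11.7
0.7 [-100.  148.] d(down,JX) 10.6 -10.7
0.6 [-109.  137.] d(down,JX) 11.6 -9.6
0.5 [-118.  124.] d(down,JX) 12.5 -8.3
0.4 [-125.  111.] d(down,JX) 13.2 -7.1
0.3 [-131.   97.] d(down,JX) 13.9 -5.7
0.2 [-135.   83.] d(down,JX) 14.4 -4.3
0.1 [-138.   68.] d(down,JX) 14.7 -2.8
-0.0 [-139.   53.] d(down,JX) 14.9 -1.3
```

apply_moves:
  increments:
    - [0.045,0.001,0,0,0,0]
    - [0.045,0.001,0,0,0,0]
    - [0,0,-0.015,0,0,0]
    - [0,0,-0.015,0,0,0]
    - [0,0,-0.012,0,0,0]
    - [-0.005,0,-0.014,0,0,0]
    - [-0.003,0,-0.015,0,0,0]
    - [-0.002,0,-0.015,0,0,0]
    - [0,0,-0.015,0,0,0]
    - [0.001,0,-0.015,0,0,0]
    - [0.003,0,-0.015,0,0,0]

```text
t: 9.7
tool_pos: [0.5861, -0.0262, 0.1969]
ee_rot: [0.984, 1.337, -0.983]
contact_force: [1.1, -1.1, 1.8]
gripper_width: -0.0001
```

```bash
python3 - <<'E'
from h import *
H=ENC+.085*JX
plan(H-.023*JX+[0,0,.193],toolR(JY))
c=cam('side','s3.png')
E
```

```text
t 9.7 pos [ 0.5861 -0.0262  0.1969] q [-0.18  0.18  1.43  0.    1.53 -0.48] F [ 1.1 -1.1  1.8] w -0.0001
shift mm [ 3.9 -0.5  6.8] len 7.8
turn deg (after shift) [ 0.09  0.   -0.02]
```

View pics/s3.png

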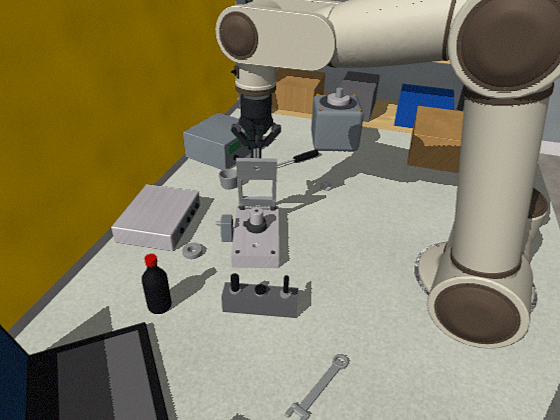

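The side view shows the fingers at (257,150) behind the lid, and the lid coming up past vertical with its bar at (257,168). I'll carry on along the arc.

apply_moves:
  increments:
    - [0.006,0,-0.008,0,0,0]
    - [0.006,0,-0.014,0,0,0]
    - [0.007,0,-0.013,0,0,0]
    - [0.008,0,-0.0125,0,0,0]
    - [0.0095,0,-0.0117,0,0,0]
    - [0.0106,0,-0.0107,0,0,0]
    - [0.0116,0,-0.0096,0,0,0]
    - [0.0125,0,-0.0083,0,0,0]
    - [0.013,0,-0.007,0,0,0]
    - [0.014,0,-0.0057,0,0,0]
    - [0.0144,0,-0.0043,0,0,0]

```text
t: 10.85
tool_pos: [0.5549, 0.073, 0.0829]
ee_rot: [0.983, 1.338, -0.983]
contact_force: [0.5, 0.4, 0.6]
gripper_width: -0.0001
```

```bash
python3 - <<'E'
from h import *
plan(ENC+(.085-.139)*JX+[0,0,.053],toolR(JY))
E
```

```text
t 10.85 pos [0.5549 0.073  0.0829] q [-0.01  0.2   1.65  0.    1.3  -0.31] F [0.5 0.4 0.6] w -0.0001
shift mm [29.9 -0.2 -5.2] len 30.4
turn deg (after shift) [ 0.09 -0.01  0.01]
```

apply_moves:
  increments:
    - [0.01,0,-0.003,0,0,0]
    - [0.01,0,-0.002,0,0,0]
    - [0.006,0,0,0,0,0]
    - [0.004,0,0,0,0,0]
    - [0.002,0,0,0,0,0]
    - [0,0,0,0,0,0]
    - [0,0,0,0,0,0]

```text
t: 11.55
tool_pos: [0.5539, 0.0772, 0.0525]
ee_rot: [0.984, 1.337, -0.983]
contact_force: [0.3, -0.5, 0.8]
gripper_width: -0.0001
```

```bash
python3 - <<'E'
from h import *
plan(ENC+(.085-.139)*JX+[0,0,.053],toolR(JY))
c=cam('side'); P=cloud(c); d=P-(ENC+.085*JX); a=d@JX; b=d@JY
m=(a<-.125)&(a>-.186)&(abs(b)<.05)&(P[...,2]<.3)
for lo in np.arange(-.185,-.13,.01):
    k=m&(a>lo)&(a<lo+.01)&(b>.025); print(lo.round(3),k.sum(),np.median(P[k][:,2]).round(4) if k.sum() else '')
E
```

```text
t 11.55 pos [0.5539 0.0772 0.0525] q [ 0.    0.22  1.68  0.    1.24 -0.3 ] F [ 0.3 -0.5  0.8] w -0.0001
shift mm [-0.5 -0.4 -0.9] len 1.1
turn deg (after shift) [ 0.08  0.01 -0.02]
-0.185 85 0.0717
-0.175 113 0.2644
-0.165 114 0.2171
-0.155 186 0.158
-0.145 68 0.1573
-0.135 43 0.1287
```

apply_moves:
  increments:
    - [0.002,0,0,0,0,0]
    - [0.002,0,0,0,0,0]
    - [0,0,0,0,0,0]
    - [0,0,0,0,0,0]

```text
t: 12.0
tool_pos: [0.5536, 0.0774, 0.0481]
ee_rot: [0.983, 1.337, -0.984]
contact_force: [-1.0, 0.2, 0.3]
gripper_width: 0.0001
```

```bash
python3 - <<'E'
from h import *
plan(ENC+(.085-.139)*JX+[0,0,.053])
c=cam('side','s4.png')
cv2.imwrite('pics/s4c.png',cv2.resize(c['image'][120:330,180:340,::-1],None,fx=2.8,fy=2.8,interpolation=cv2.INTER_CUBIC))
E
```

```text
t 12.0 pos [0.5536 0.0774 0.0481] q [ 0.    0.23  1.69  0.    1.23 -0.3 ] F [-1.   0.2  0.3] w 0.0001
shift mm [-4.9 -0.2 -0.7] len 4.9
```

View pics/s4c.png

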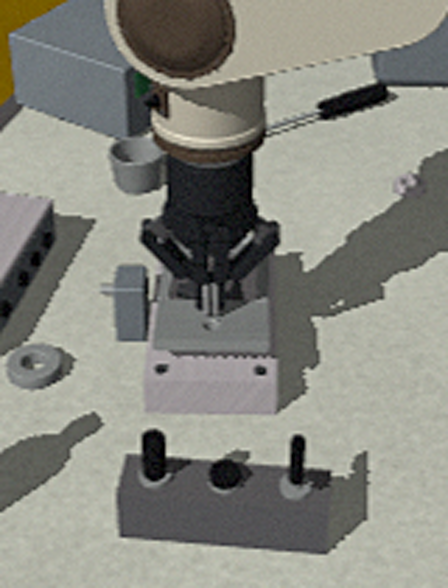

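The crop shows the fingertips at about (212,300) near the bar, with the bar and its hole at (212,322). The wrist force reads about zero, so I'll check the lid angle numerically.

```bash
python3 - <<'E'
from h import *
H=ENC+.085*JX
c=cam('side'); 
cr=lambda p:((p-[180,120])*2.8).round(0)
for n,a,b,z in (('hole',-.163,0,.053),('endL',-.188,.052,.053),('endR',-.188,-.052,.053),('winL',-.12,.052,.053),('winR',-.12,-.052,.053)):
    print(n,cr(proj(c,H+a*JX+b*JY+[0,0,z])))
print('tcp',cr(proj(c,st()['tool_pos'])))
P=cloud(c)
for u,v in ((200,315),(240,335),(180,340),(250,315),(212,300),(190,325),(150,358+10)):
    p=P[int(120+v/2.8),int(180+u/2.8)]; d=p-H; print((u,v),'a,b,z',(d@JX).round(4),(d@JY).round(4),p[2].round(4))
w=cam('wrist','w5.png'); print(proj(w,H-.163*JX+[0,0,.053]),proj(w,st()['tool_pos']))
E
```

```text
hole [207. 338.]
endL [148. 355.]
endR [264. 357.]
winL [154. 308.]
winR [264. 310.]
tcp [208. 325.]
(200, 315) a,b,z -0.1447 0.0081 0.067
(240, 335) a,b,z -0.1752 -0.0285 0.0696
(180, 340) a,b,z -0.1856 0.0238 0.0705
(250, 315) a,b,z -0.1422 -0.0382 0.066
(212, 300) a,b,z -0.1499 -0.0024 0.0876
(190, 325) a,b,z -0.1627 0.0175 0.0681
(150, 368) a,b,z -0.1874 0.0522 0.0384
[281.36107779 224.51162298] [281.85200149 261.78418851]
```

View pics/w5.png

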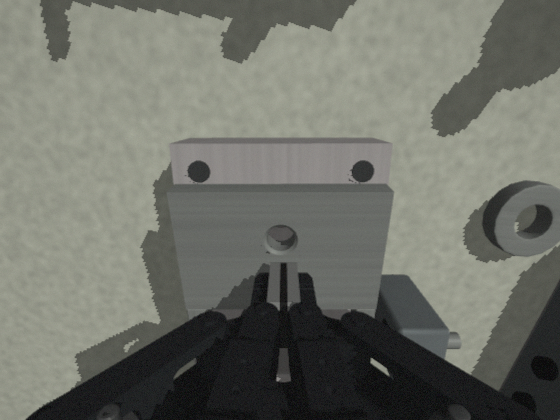

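The lid bar reads 67–70 mm high, which is still about 0.095 rad open, although the fingertips should be on it. I'll press a little further and watch the force.

apply_moves:
  increments:
    - [0.001,0,0,0,0,0]
    - [0.001,0,0,0,0,0]
    - [0.001,0,0,0,0,0]
    - [0,0,0,0,0,0]

```text
t: 12.55
tool_pos: [0.5536, 0.0774, 0.0451]
ee_rot: [0.983, 1.337, -0.983]
contact_force: [0.4, -0.1, 0.6]
gripper_width: -0.0
```

```bash
cat >> h.py <<'E'
def lid(c):
    H=ENC+.085*JX; P=cloud(c); d=P-H; a=d@JX; b=d@JY
    m=(abs(b)>.022)&(abs(b)<.048)&(a<-.128)&(a>-.183)&(P[...,2]>.03)&(P[...,2]<.1)
    A=np.stack([a[m],np.ones(m.sum())],1)
    z=P[m][:,2]; k=np.abs(z-np.median(z))<.012; f=np.linalg.lstsq(A[k],z[k],rcond=None)[0]
    print('lid n',k.sum(),'slope',f[0].round(3),'z at hole',(f@[-.163,1]).round(4))
E
python3 - <<'E'
from h import *
plan(ENC)
lid(cam('side')); lid(cam('wrist')); lid(cam('top'))
E
```

```text
t 12.55 pos [0.5536 0.0774 0.0451] q [ 0.    0.23  1.69  0.    1.22 -0.3 ] F [ 0.4 -0.1  0.6] w -0.0
shift mm [45.1 -0.3 53.3] len 69.8
lid n 242 slope -0.082 z at hole 0.0651
lid n 10214 slope -0.085 z at hole 0.0669
lid n 91 slope -0.101 z at hole 0.0672
```

apply_moves:
  increments:
    - [0.002,0,0,0,0,0]
    - [0.002,0,0,0,0,0]
    - [0.002,0,0,0,0,0]
    - [0,0,0,0,0,0]

```text
t: 13.1
tool_pos: [0.5535, 0.0773, 0.0388]
ee_rot: [0.983, 1.338, -0.984]
contact_force: [0.7, -0.1, 0.4]
gripper_width: 0.0002
```

```bash
python3 - <<'E'
from h import *
plan(ENC)
lid(cam('side')); w=cam('wrist','w6.png'); lid(w)
P=cloud(w); v,u=np.mgrid[:420,:560]
for U in (275,283,291): print(U,[P[y,U].round(3).tolist() for y in range(250,282,4)])
cv2.imwrite('pics/w6c.png',cv2.resize(w['image'][210:400,190:380,::-1],None,fx=3,fy=3,interpolation=cv2.INTER_CUBIC))
E
```

```text
t 13.1 pos [0.5535 0.0773 0.0388] q [ 0.    0.24  1.7   0.    1.21 -0.3 ] F [ 0.7 -0.1  0.4] w 0.0002
shift mm [38.8 -0.2 53.3] len 65.9
lid n 255 slope -0.04 z at hole 0.0582
lid n 10324 slope -0.042 z at hole 0.0599
275 [[0.545, 0.092, 0.059], [0.546, 0.091, 0.06], [0.547, 0.088, 0.059], [0.547, 0.088, 0.063], [0.547, 0.088, 0.067], [0.547, 0.088, 0.071], [0.547, 0.088, 0.075], [0.547, 0.089, 0.08]]
283 [[0.549, 0.093, 0.058], [0.55, 0.091, 0.058], [0.55, 0.089, 0.06], [0.551, 0.088, 0.061], [0.551, 0.089, 0.067], [0.551, 0.089, 0.071], [0.551, 0.089, 0.075], [0.551, 0.089, 0.079]]
291 [[0.553, 0.095, 0.059], [0.554, 0.093, 0.06], [0.554, 0.091, 0.06], [0.554, 0.09, 0.063], [0.554, 0.09, 0.067], [0.554, 0.09, 0.071], [0.554, 0.09, 0.075], [0.554, 0.091, 0.08]]
```

View pics/w6c.png

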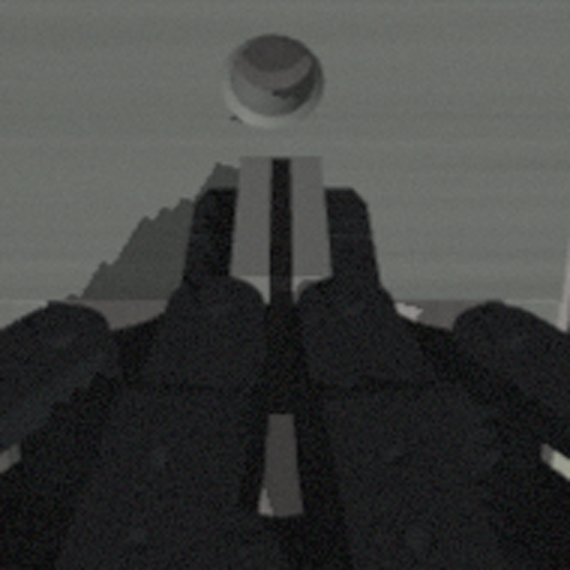

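The pads visibly end on the lid, about 20 mm higher than the reported TCP, and the lid follows them down (slope now −0.042). I'll keep going until it seats.

apply_moves:
  increments:
    - [0.002,0,0,0,0,0]
    - [0.002,0,0,0,0,0]
    - [0.002,0,0,0,0,0]
    - [0.001,0,0,0,0,0]
    - [0,0,0,0,0,0]

```text
t: 13.7
tool_pos: [0.5537, 0.0774, 0.0325]
ee_rot: [0.984, 1.337, -0.983]
contact_force: [-1.3, 0.7, 6.3]
gripper_width: -0.0001
```

```bash
python3 - <<'E'
from h import *
plan(ENC)
lid(cam('side')); w=cam('wrist'); lid(w)
E
```

```text
t 13.7 pos [0.5537 0.0774 0.0325] q [ 0.    0.24  1.7   0.    1.2  -0.3 ] F [-1.3  0.7  6.3] w -0.0001
shift mm [32.5 -0.4 53.3] len 62.4
lid n 275 slope 0.001 z at hole 0.051
lid n 10514 slope 0.0 z at hole 0.053
```

The lid is shut: slope 0.000, hole at 53 mm, 6 N on the tool. I lift off and go above the pin.

apply_moves:
  increments:
    - [-0.005,0,0,0,0,0]
    - [-0.05,0,0,0,0,0]
    - [-0.05,0,0,0,0,0]
    - [-0.045,0,0,0,0,0]
    - [0,0.009,-0.048,0,0,0]
    - [0,0.009,-0.048,0,0,0]
    - [0,0.009,-0.048,0,0,0]
    - [0,0.009,-0.047,0,0,0]
    - [0,0,0,7.9,0,0]
    - [0,0,0,7.9,0,0]
    - [0,0,0,7.9,0,0]
    - [0,0,0,7.9,0,0]

```text
t: 15.0
tool_pos: [0.531, 0.2705, 0.1823]
ee_rot: [1.394, 1.078, -1.394]
contact_force: [-0.4, 0.3, 0.0]
gripper_width: -0.0002
```

apply_moves:
  increments:
    - [0,0,0,7.9,0,0]
    - [0,0,0,7.9,0,0]
    - [0,0,0,7.9,0,0]
    - [0,0,0,7.9,0,0]
    - [0,0,0,7.9,0,0]
    - [0,0,0,7.9,0,0]
    - [0,0,0,7.6,0,0]
    - [0,0,0,7.6,0,0]
    - [0,0,0,0,0,0]

```text
t: 15.9
tool_pos: [0.5311, 0.2703, 0.1823]
ee_rot: [2.101, 0.239, -2.102]
contact_force: [0.6, -0.6, -0.5]
gripper_width: 0.0001
```

```bash
python3 - <<'E'
from h import *
a=np.radians(-77.3); plan([.532,.271,.17],toolR(np.array([np.cos(a),np.sin(a),0])))
w=cam('wrist','w7.png'); P=cloud(w); lid(cam('side'))
s=st(); R0=R.from_rotvec(s['ee_rot']).as_matrix(); print('yaw y',np.degrees(np.arctan2(R0[1,1],R0[0,1])))
T=(P-s['tool_pos'])@R0
m=(abs(T[...,1])<.02)&(abs(T[...,2])<.02)&(T[...,0]>-.06)&(T[...,0]<.03); print('finger tip x in tool',m.sum(),np.percentile(T[m][:,0],[50,95,99,100]))
v,u=np.mgrid[:420,:560]
m=(P[...,2]>.055)&(P[...,2]<.12)&(np.linalg.norm(P[...,:2]-[.532,.271],axis=-1)<.04)
n,l,S,ce=cv2.connectedComponentsWithStats(m.astype(np.uint8))
for i in range(1,n):
    if S[i][4]>20: print(S[i],P[l==i][:,2].max())
t=m&(P[...,2]>.089)&(P[...,2]<.1); print('knob top',t.sum(),cv2.minEnclosingCircle(P[t][:,:2].astype(np.float32)*1e3),np.median(P[t][:,2]))
E
```

```text
t 15.9 pos [0.5311 0.2703 0.1823] q [0.34 0.2  1.43 0.   1.51 1.69] F [ 0.6 -0.6 -0.5] w 0.0001
shift mm [12.3 -0.4 -1. ] len 12.4
turn deg (after shift) [0.28 0.   0.  ]
lid n 260 slope -0.001 z at hole 0.0513
yaw y -76.62843127814253
finger tip x in tool 2560 [-0.04588326 -0.02786222 -0.02454058 -0.02202639]
[269 188  24  33 609] 0.09596549943083904
knob top 422 ((533.7740478515625, 273.77130126953125), 10.101706504821777) 0.09379996018200304
```

View pics/w7.png

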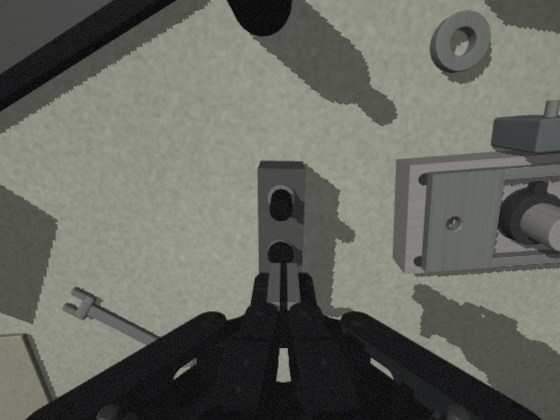

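The wrist view shows the knob top at (281,203), the flat-cap pin at (281,250), and the closed lid with its hole at (453,224). The image also shows the pad tips about 21 mm short of the reported TCP, which matches the lid contact, so I allow for that.

apply_moves:
  increments:
    - [0,-0.0028,-0.0034,0,0,0]
    - [0.01,0,0,0,0,0]
    - [0,0,0,0,0,0]
    - [0,0,0,0,0,0]
    - [0.025,0,0,0,0,0]
    - [0.025,0,0,0,0,0]
    - [0,0,0,0,0,0]
  grip: 0.05

```text
t: 16.7
tool_pos: [0.5324, 0.2734, 0.1193]
ee_rot: [2.095, 0.241, -2.104]
contact_force: [-0.5, -0.5, 0.6]
gripper_width: 0.0497
```

```bash
python3 - <<'E'
from h import *
w=cam('wrist'); P=cloud(w); s=st(); R0=R.from_rotvec(s['ee_rot']).as_matrix(); plan([.5338,.2738,.038])
T=(P-s['tool_pos'])@R0
m=(P[...,2]>.089)&(P[...,2]<.1)&(np.linalg.norm(P[...,:2]-[.5338,.2738],axis=-1)<.014); print('knob top',m.sum(),cv2.minEnclosingCircle(P[m][:,:2].astype(np.float32)*1e3))
for sg in (1,-1):
    m=(sg*T[...,1]>.015)&(sg*T[...,1]<.045)&(abs(T[...,2])<.02)&(P[...,2]>.1); print('tip',m.sum(),np.percentile(T[m],[1,99],axis=0).round(4))
E
```

```text
t 16.75 pos [0.5332 0.2737 0.1215] q [0.35 0.25 1.51 0.   1.39 1.69] F [ 0.6 -0.1  0.7] w 0.0499
shift mm [83.5  0.  -0.8] len 83.5
knob top 697 ((533.7412719726562, 274.23822021484375), 9.965432167053223)
tip 8263 [[-0.1094  0.0154 -0.0181]
 [-0.0264  0.0448  0.0099]]
tip 8088 [[-0.1098 -0.0446 -0.0184]
 [-0.0263 -0.0154  0.0085]]
```

apply_moves:
  increments:
    - [0.025,0,-0.0005,0,0,0]
    - [0.025,0,0,0,0,0]
    - [0.02,0,0,0,0,0]
    - [0.01,0,0,0,0,0]
    - [0.006,0,0,0,0,0]
    - [0,0,0,0,0,0]

```text
t: 17.35
tool_pos: [0.5345, 0.2741, 0.0368]
ee_rot: [2.1, 0.242, -2.1]
contact_force: [0.5, -0.4, 1.1]
gripper_width: 0.0496
```

apply_moves:
  increments:
    - [0,0,0,0,0,0]
    - [0,0,0,0,0,0]
    - [0,0,0,0,0,0]
    - [0,0,0,0,0,0]
    - [0,0,0,0,0,0]
    - [0,0,0,0,0,0]
    - [0,0,0,0,0,0]
    - [0,0,0,0,0,0]
  grip: 0.005
  force: 80

```text
t: 18.15
tool_pos: [0.5348, 0.2743, 0.0375]
ee_rot: [2.102, 0.242, -2.098]
contact_force: [-1.5, -0.0, 6.8]
gripper_width: 0.0182
```

apply_moves:
  increments:
    - [-0.01,0,0,0,0,0]
    - [-0.02,0,0,0,0,0]
    - [-0.025,0,0,0,0,0]
    - [-0.03,0,0,0,0,0]
    - [0,0,0,0,0,0]

```text
t: 18.65
tool_pos: [0.5359, 0.2747, 0.1264]
ee_rot: [2.107, 0.244, -2.094]
contact_force: [0.5, 0.4, -0.7]
gripper_width: 0.0185
```

```bash
cat >> h.py <<'E'
def hole(w,p0):
    im=w['image']; u0,v0=proj(w,p0); print('exp px',u0,v0)
    g=cv2.GaussianBlur(cv2.cvtColor(im,cv2.COLOR_RGB2GRAY),(3,3),0); return g,u0,v0
E
python3 - <<'E'
from h import *
plan(BORE+[0,0,.123])
w=cam('wrist','w8.png'); P=cloud(w); s=st(); R0=R.from_rotvec(s['ee_rot']).as_matrix(); T=(P-s['tool_pos'])@R0
m=(abs(T[...,1])<.016)&(abs(T[...,2])<.02)&(P[...,2]>.05)&(P[...,2]<.2)
for lo in np.arange(.07,.19,.008):
    k=m&(P[...,2]>lo)&(P[...,2]<=lo+.008)
    if k.sum()>5: print(lo.round(3),k.sum(),'y',np.percentile(T[k][:,1],[2,98]).round(4),'z',np.percentile(T[k][:,2],[2,98]).round(4))
print('lid hole exp',proj(w,BORE+[0,0,.053]))
E
```

```text
t 18.65 pos [0.5359 0.2747 0.1264] q [0.35 0.24 1.5  0.   1.39 1.69] F [ 0.5  0.4 -0.7] w 0.0185
shift mm [  3.  171.5  29.7] len 174.1
0.094 61 y [-0.0067  0.0044] z [-0.0054 -0.0005]
0.102 85 y [-0.0065  0.005 ] z [-0.0055  0.0005]
0.11 99 y [-0.0064  0.0043] z [-0.0056 -0.0002]
0.118 57 y [-0.0055  0.0034] z [-0.0057 -0.0026]
0.134 110 y [-0.0102  0.0082] z [-0.0125 -0.007 ]
0.142 466 y [-0.0102  0.008 ] z [-0.0122 -0.0034]
0.15 524 y [-0.0153  0.0142] z [-0.0129 -0.0037]
0.158 618 y [-0.0153  0.0145] z [-0.0129 -0.0037]
0.166 713 y [-0.0153  0.0145] z [-0.0129 -0.004 ]
0.174 1017 y [-0.0152  0.014 ] z [-0.0129  0.0078]
0.182 2161 y [-0.0142  0.0132] z [-0.0134  0.0089]
lid hole exp [491.24884452 253.87846733]
```

View pics/w8.png

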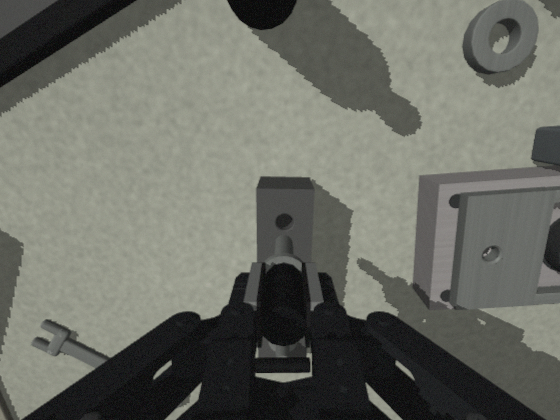

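The pin is in the grip and its shaft is upright at (284,245). The lid hole is at (490,254), within about 1 px of where it should be. I move over the hole.

apply_moves:
  increments:
    - [0,0.043,0.0073,0,0,0]
    - [0,0.043,0.0073,0,0,0]
    - [0,0.043,0.0073,0,0,0]
    - [0,0.0435,0.0073,0,0,0]
    - [0,0,0,0,0,0]
    - [0.01,0,0,0,0,0]
    - [0.01,0,0,0,0,0]
    - [0.01,0,0,0,0,0]
    - [0,0,0,0,0,0]

```text
t: 19.6
tool_pos: [0.5439, 0.1003, 0.089]
ee_rot: [2.096, 0.244, -2.103]
contact_force: [0.2, 0.1, 0.3]
gripper_width: 0.0183
```

```bash
python3 - <<'E'
from h import *
plan(BORE+[0,0,.09])
w=cam('wrist'); P=cloud(w); s=st(); R0=R.from_rotvec(s['ee_rot']).as_matrix(); T=(P-s['tool_pos'])@R0
m=(abs(T[...,1])<.012)&(abs(T[...,2])<.02)
for lo in np.arange(.06,.095,.006):
    k=m&(P[...,2]>lo)&(P[...,2]<=lo+.006)
    if k.sum()>5: 
        q=P[k]; print(lo.round(3),k.sum(),'y',np.percentile(T[k][:,1],[2,98]).round(4),'z',np.percentile(T[k][:,2],[2,98]).round(4))
print(proj(w,BORE+[0,0,.053]))
sd=cam('side')
print(proj(sd,BORE+[0,0,.053]),proj(sd,BORE+[0,0,.066]))
A=cv2.resize(w['image'][170:270,230:340,::-1],None,fx=4,fy=4,interpolation=cv2.INTER_CUBIC)
u,v=proj(sd,BORE+[0,0,.053]).astype(int); B=cv2.resize(sd['image'][v-50:v+50,u-40:u+40,::-1],None,fx=4,fy=4,interpolation=cv2.INTER_CUBIC); print('side crop origin',u-40,v-50)
cv2.imwrite('pics/hov.png',np.hstack([A,B]))
E
```

```text
t 19.6 pos [0.5439 0.1003 0.089 ] q [0.04 0.18 1.66 0.   1.31 1.38] F [0.2 0.1 0.3] w 0.0183
shift mm [-1.  -0.1 -2.2] len 2.4
0.06 64 y [-0.0067  0.0044] z [-0.0042  0.0005]
0.066 64 y [-0.0065  0.0047] z [-0.0042  0.0013]
0.072 75 y [-0.0068  0.0047] z [-0.0043  0.0017]
0.078 72 y [-0.0061  0.0039] z [-0.0044 -0.0011]
0.084 16 y [-0.0038  0.0023] z [-0.0044 -0.003 ]
[284.72592193 234.23996511]
[253.9224839  240.78024005] [253.88898282 236.8430535 ]
side crop origin 213 190
```

I've used up the pictures, so the rest is numeric. I'll measure the shaft and the hole in the same wrist depth frame.

```bash
cat >> h.py <<'E'
def fit(w):
    P=cloud(w); D=P[...,:2]-BORE[:2]; r=np.linalg.norm(D,axis=-1); C=-w['R'].T@w['t']
    m=(P[...,2]>.062)&(P[...,2]<.078)&(r<.014); q=P[m]
    vd=(BORE-C)[:2]; vd/=np.linalg.norm(vd); n=np.array([-vd[1],vd[0]])
    x=q[:,:2]@n; f=q[:,:2]@vd; mid=(np.percentile(x,1)+np.percentile(x,99))/2; wd=np.ptp(np.percentile(x,[1,99]))
    near=np.median(f[abs(x-mid)<.002]); p=mid*n+(near+.006)*vd
    print('pin',p.round(4),'width',wd.round(4),'n',m.sum(),'pin-BORE',(p-BORE[:2]).round(4))
    # tilt
    for lo in (.062,.067,.072):
        k=(q[:,2]>lo)&(q[:,2]<lo+.005)
        if k.sum()>10: print('  z',lo,'mid',np.mean(np.percentile(x[k],[2,98])).round(4),'near',np.median(f[k&(abs(x-mid)<.002)]).round(4))
    h=(P[...,2]<.049)&(r<.011); lidm=(abs(P[...,2]-.053)<.003)&(r<.02)
    print('holepts',h.sum(),'lid',lidm.sum())
    if h.sum()>5:
        v,u=np.nonzero(h); pts=np.array([onplane(w,a,b,.053)[:2] for a,b in zip(u,v)]); print('  rim-plane extents',pts.min(0).round(4),pts.max(0).round(4),'x-mid along n',np.mean(np.percentile(pts@n,[1,99])).round(4),'ext vd',np.percentile(pts@vd,[0,100]).round(4),'BORE n,vd',(BORE[:2]@n).round(4),(BORE[:2]@vd).round(4))
E
python3 - <<'E'
from h import *
w=cam('wrist'); fit(w); print([st()['tool_pos'].round(4) for _ in range(2)])
g=cv2.cvtColor(w['image'],cv2.COLOR_RGB2GRAY); print(g[222:246,270:300:1])
E
```

```text
pin [0.543  0.1003] width 0.0114 n 173 pin-BORE [-0.0031 -0.0006]
  z 0.062 mid 0.0305 near -0.5572
  z 0.067 mid 0.0305 near -0.5573
  z 0.072 mid 0.0303 near -0.5574
holepts 186 lid 1766
  rim-plane extents [0.5431 0.0939] [0.5533 0.1073] x-mid along n 0.0313 ext vd [-0.5614 -0.5518] BORE n,vd 0.0306 -0.5545
[array([0.5451, 0.0999, 0.0912]), array([0.5451, 0.0999, 0.0912])]
[[131 133 131 131 134 133 133 134 135 133 129 129 133 132 137 130 134 132
  130 130 128 131 128 130 130 132 131 132 133 136]
 [131 129 129 132 136 135 134 130 134 130 132 131 133 128 124 128 135 134
  131 131 131 132 130 129 131 134 132 130 133 131]
 [128 132 128 131 133 136 133 131 134 128 111 106  94  89  86  90  97 100
  108 113 126 129 131 127 133 129 130 133 132 136]
 [128 130 131 129 133 132 133 126 109  99  76  78  76  73  75  77  78  83
   91  95 106 117 123 127 131 133 131 132 133 137]
 [131 128 127 132 132 131 125  98  75  73  68  73  73  72  78  75  76  77
   77  80  94 105 112 123 129 131 132 129 132 133]
 [130 130 130 129 131 126  97  73  67  71  70  71  70  75  75  76  76  78
   69  73  77  90 102 
[... 1579 characters left out ...]
 99  93  90  82  77  72
   67  64  58  55  64  72  85  91  76  79 101 129]
 [128 128 129 126 121 110 111 111 111 108 104 102  99  89  88  85  82  67
   65  62  60  58  65  75  75  76  76  77 101 131]
 [130 129 131 129 123 107 113 112 112 110 108 101  96  93  90  79  77  70
   66  61  59  55  60  70  74  76  81  78  83  95]
 [132 130 130 128 123 106 107 110 114 109 107 101  97  92  91  88  78  70
   68  57  61  54  61  77  75  76  74  78  77  77]
 [127 131 126 130 122 106 110 112 111 109 104 101  98  91  87  83  75  72
   68  59  59  56  60  75  73  79  80  78  76  79]
 [132 131 129 128 120 102 113 113 110 108 106 101  97  90  89  84  76  72
   69  64  56  59  62  74  78  80  80  79  77  75]]
```

apply_moves:
  increments:
    - [0,0.0003,-0.0033,0,0,0]
    - [0,0,0,0,0,0]
    - [0,0,0,0,0,0]

```text
t: 20.05
tool_pos: [0.5485, 0.0999, 0.0914]
ee_rot: [2.1, 0.242, -2.1]
contact_force: [-0.2, 0.2, -1.7]
gripper_width: 0.0179
```

```bash
python3 - <<'E'
from h import *
w=cam('wrist'); fit(w); print(st()['tool_pos'].round(4))
g=cv2.cvtColor(w['image'],cv2.COLOR_RGB2GRAY); print(g[216:244,268:300:2])
print(proj(w,BORE+[0,0,.053]))
E
```

```text
pin [0.5467 0.1002] width 0.0115 n 171 pin-BORE [ 0.0006 -0.0007]
  z 0.062 mid 0.0243 near -0.5611
  z 0.067 mid 0.0246 near -0.5612
  z 0.072 mid 0.0246 near -0.5613
holepts 111 lid 1676
  rim-plane extents [0.5433 0.0939] [0.5533 0.1073] x-mid along n 0.0243 ext vd [-0.5615 -0.5532] BORE n,vd 0.0238 -0.5548
[0.5484 0.0999 0.0914]
[[131 133 136 134 132 130 133 133 131 131 129 131 132 130 132 137]
 [129 132 134 134 132 132 132 133 132 131 130 128 134 131 130 137]
 [130 130 133 135 133 132 136 133 132 129 130 130 128 129 131 136]
 [129 129 135 134 132 132 134 135 131 128 131 129 129 130 134 136]
 [131 133 131 133 132 131 132 134 133 131 130 129 132 132 133 135]
 [132 133 134 135 134 131 130 132 131 130 130 130 131 134 133 137]
 [131 128 132 135 134 133 131 132 133 130 130 128 131 131 132 135]
 [131 128 131 136 131 129 132 132 132 129 129 128 130 130 134 134]
 [130 129 135 133 135 131 133 131 131 132 133 130 131 130 135 136]
 [131 130 132 131 134 130 130 133 133 131 131 130 130 130 133 135]
 [126 130 130 131 133 131 132 134 133 131 131 129 127 130 129 135]
 [131 130 131 133 135 132 13
[... 439 characters left out ...]
]
 [129 128 117  69  73  69  71  73  77  74  73  69 105 126 133 134]
 [126 127 103  75  69  70  84  93  85  76  69  68  99 126 132 136]
 [130 128  84  73  71  90 101  94  88  73  67  72 107 128 131 135]
 [131 128  69  63  77 111 103  97  88  75  64  72 134 130 129 131]
 [133 129  70  54  93 113 107  97  88  78  66  69 117 106 130 134]
 [130 127  75  52  99 109 106  94  87  79  67  62 108  77 106 131]
 [130 124  77  56 106 111 108 100  88  77  69  55  85  69  85 112]
 [132 129  81  65 109 111 105  97  90  77  66  58  61  71  79  85]
 [128 127  95  84 110 111 107  99  88  78  68  56  57  73  78  76]
 [131 129 100  89 111 107 106  96  88  78  65  56  59  75  75  79]]
[282.67440865 238.95182812]
```

apply_moves:
  increments:
    - [0,-0.0004,-0.0003,0,0,0]
    - [0.004,0,0,0,0,0]
    - [0.003,0,0,0,0,0]
    - [0.002,0,0,0,0,0]
    - [0.002,0,0,0,0,0]
    - [0,0,0,0,0,0]

```text
t: 20.7
tool_pos: [0.5484, 0.1003, 0.0799]
ee_rot: [2.099, 0.242, -2.101]
contact_force: [-0.3, -0.5, -0.2]
gripper_width: 0.0184
```

apply_moves:
  increments:
    - [0.002,0,0,0,0,0]
    - [0.002,0,0,0,0,0]
    - [0.002,0,0,0,0,0]
    - [0.002,0,0,0,0,0]
    - [0.002,0,0,0,0,0]
    - [0,0,0,0,0,0]

```text
t: 21.3
tool_pos: [0.5484, 0.1003, 0.0699]
ee_rot: [2.1, 0.242, -2.101]
contact_force: [-0.2, -0.7, -1.7]
gripper_width: 0.0181
```

```bash
python3 - <<'E'
from h import *
plan(BORE); w=cam('wrist'); fit(w); lid(cam('side'))
E
```

```text
t 21.3 pos [0.5484 0.1003 0.0699] q [0.04 0.2  1.67 0.   1.27 1.38] F [-0.2 -0.7 -1.7] w 0.0181
shift mm [69.9 -1.1  2.1] len 69.9
pin [0.5465 0.1009] width 0.0096 n 49 pin-BORE [0.0005 0.    ]
  z 0.062 mid 0.0266 near -0.561
holepts 17 lid 1668
  rim-plane extents [0.5448 0.0941] [0.5521 0.1073] x-mid along n 0.0272 ext vd [-0.5596 -0.554 ] BORE n,vd 0.0265 -0.5547
lid n 273 slope -0.007 z at hole 0.0513
```

apply_moves:
  increments:
    - [0.003,0,0,0,0,0]
    - [0.003,0,0,0,0,0]
    - [0.003,0,0,0,0,0]
    - [0.003,0,0,0,0,0]
    - [0.003,0,0,0,0,0]
    - [0.003,0,0,0,0,0]
    - [0.002,0,0,0,0,0]
    - [0,0,0,0,0,0]

```text
t: 22.2
tool_pos: [0.5484, 0.1003, 0.0499]
ee_rot: [2.1, 0.242, -2.1]
contact_force: [-0.2, -0.4, -1.6]
gripper_width: 0.018
```

apply_moves:
  increments:
    - [0.002,0,0,0,0,0]
    - [0.002,0,0,0,0,0]
    - [0.002,0,0,0,0,0]
    - [0.001,0,0,0,0,0]
    - [0,0,0,0,0,0]

```text
t: 22.7
tool_pos: [0.5486, 0.1003, 0.0434]
ee_rot: [2.1, 0.242, -2.1]
contact_force: [-2.4, -0.7, 4.3]
gripper_width: 0.0184
```

apply_moves:
  increments:
    - [0.001,0,0,0,0,0]
    - [0.001,0,0,0,0,0]
    - [0.001,0,0,0,0,0]
    - [0,0,0,0,0,0]

```text
t: 23.1
tool_pos: [0.5486, 0.1003, 0.0406]
ee_rot: [2.1, 0.242, -2.099]
contact_force: [-4.2, -1.2, 7.3]
gripper_width: 0.0181
```

apply_moves:
  increments:
    - [0.0005,0,0,0,0,0]
    - [0.0005,0,0,0,0,0]
    - [0,0,0,0,0,0]

```text
t: 23.4
tool_pos: [0.5488, 0.1003, 0.0404]
ee_rot: [2.101, 0.242, -2.099]
contact_force: [-7.4, -1.2, 18.2]
gripper_width: 0.0182
```

The force jumped from 7 to 18 N, so the collar is on the lid. I'll hold briefly and check.

apply_moves:
  increments:
    - [0.0002,0,0.0003,0,0,0]
    - [0,0,0,0,0,0]
    - [0,0,0,0,0,0]
    - [0,0,0,0,0,0]
    - [0,0,0,0,0,0]
    - [0,0,0,0,0,0]
    - [0,0,0,0,0,0]
    - [0,0,0,0,0,0]

```text
t: 24.2
tool_pos: [0.5487, 0.1003, 0.0403]
ee_rot: [2.102, 0.242, -2.098]
contact_force: [-6.3, -2.5, 18.9]
gripper_width: 0.0182
```

```bash
python3 - <<'E'
from h import *
plan(BORE); s=cam('side'); lid(s); tab(s); w=cam('wrist'); lid(w); t=cam('top')
for c in (t,w):
  try: tab(c)
  except Exception as e: print(e)
P=cloud(w); m=(np.linalg.norm(P[...,:2]-BORE[:2],axis=-1)<.02)&(P[...,2]>.0545)&(P[...,2]<.0605); 
q=P[m]; print('collar top',len(q),np.percentile(q[:,2],[10,50,90]).round(4) if len(q) else '')
P=cloud(s); m=(np.linalg.norm(P[...,:2]-BORE[:2],axis=-1)<.015)&(P[...,2]>.05)&(P[...,2]<.12); print(np.histogram(P[m][:,2],14,(.05,.12)))
E
```

```text
t 24.2 pos [0.5487 0.1003 0.0403] q [0.04 0.23 1.7  0.   1.21 1.38] F [-6.3 -2.5 18.9] w 0.0182
shift mm [40.3 -1.2  2.5] len 40.4
lid n 274 slope 0.004 z at hole 0.0512
tab 5 [-6.3 -4.7  1.2  7.7  8.8] 1.5332898907714931
lid n 5572 slope -0.001 z at hole 0.053
tab 4 [-13.7 -13.6 -10.9  -8.1  -7.9] -10.855460121945692
tab 401 [-12.4  -8.3   0.7   9.1  11.5] 0.566854424928324
collar top 414 [0.0556 0.0569 0.0592]
(array([19,  8,  3,  3,  1,  3,  2,  1,  2,  1,  0,  0,  0,  1]), array([0.05 , 0.055, 0.06 , 0.065, 0.07 , 0.075, 0.08 , 0.085, 0.09 ,
       0.095, 0.1  , 0.105, 0.11 , 0.115, 0.12 ]))
```

The collar top is at 56.9 mm (57 expected), the lid slope is −0.001, the tab reads 0.6° and the push is steady at 19 N. I'm handing in.

```bash
python3 -c "
from plant import order; print(order.hand_in())"
```

```text
the job is handed in; nothing more can be done
None
```

I handed the job in at about t = 24 s, with the arm still holding the pin down. I turned the encoder until its tab faced the read head, swung the lid shut, took the round-knobbed pin from the block and pressed it home through the lid.

**Last checks**
- **Encoder:** the tab reads about 0.6° off the read head in the wrist depth image.
- **Lid:** its slope reads −0.001 rad from the wrist camera and 0.004 rad from the side camera; both count as shut.
- **Pin:** the collar top is at 56.9 mm, where 57 mm means fully home. On the way in, the shaft was within about 0.5 mm of my bore estimate and showed no measurable tilt.
- **Push:** the upward force was steady at about 19 N. It jumped from 7 to 18 N as the collar met the lid, which leaves roughly 10 N on the lid. About 6 N of sideways load remains.

**Disagreements**
- **Fingertips:** they sit about 20 mm short of the reported TCP, seen in both the depth image and the lid contact. My first attempt therefore left the lid about 0.09 rad open; I pressed further and it seated.
- **Tab from other cameras:** the side camera gave 1.5° from 5 pixels and the top camera −10.9° from 4 pixels. I relied on the wrist reading, which had 401.
- **Picture limit:** I had used all 12 pictures before the insertion, so those final checks were numeric only. I did not measure the other pins and loose parts again.

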